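Seal the green stock tub

ROBOT

A 6-joint arm with a two-finger parallel gripper is mounted at the origin on the work surface. World frame = base frame: x ahead of the robot, y to its left, z up, the work surface at z = 0. Lengths are in m, angles in rad, forces in N, time in s.
With the tool pointing down it reaches from about 0.275 to 0.825 m from the base axis. Payload 4.9 kg.
Tool frame: the origin (TCP) lies midway between the tips of the shut fingers; the grasp point (between the pads) lies 19 mm behind it (grip_point_offset is the distance from the TCP to the grasp point, in m); z points along the fingers, x is the direction in which the jaws open and shut, and the axes are right-handed (so a half turn about z gives the same grasp; the last joint's range is limited). The gripper opens to 85 mm and grips with 20 to 120 N. Pads are 22 mm wide; open, the fingers measure 114 mm over their backs; the gripper's body (76 mm by 85 mm) begins 54 mm behind the grasp point. The pads swing forward as they close: fully open they stand 13 mm farther back than shut.
Start: joints at [1.064, 0.326, -0.193, 1.052, 0, 1.437], TCP at [0.2, 0.512, 0.231] pointing down, gripper open.
Joint ranges: [-2.65, 2.65], [-0.97, 1.79], [-1.3, 1.35], [-1.93, 2.1], [-1.47, 1.37], [-3.14, 3.14]. Speed limits (rad/s): [2.57, 2.57, 3.14, 3.14, 3.14, 3.14].

INTERFACE

Orientations are given as a rotation vector (axis times angle).
In Python, from cell import * gives the robot as it stands. Calls block until the motion is done:
- movep(position, orientation): joint-space move of the TCP to a pose.
- move_l(position, velocity=0.15, rot=None, until_force=None): straight line of the TCP; rot=None keeps the orientation; velocity is the mean speed in m/s. With until_force (N) it stops when the force on the tool has changed by that much, and returns True; else False.
- set_joints(angles): joint-space move.
- let_go() and grab(newtons=None): open the fingers fully, or close them until they stop; newtons is the grip in N (None keeps the last).
- sleep(seconds).
- ik(position, orientation): joint angles nearest the present ones, or None.
- get_state(): the state.
- grab_frame(name): name is "side" or "top" or "wrist"; returns a dict with "img" (384x512x3 uint8, red, green, blue), "fx", "fy", "cx", "cy" (pixels), "k1" (the pictures are not rectified: a ray, as slopes to the right and down, at radius r is drawn at 1 + k1 r^2 times it, then the intrinsics apply), "cam_to_world" (4x4, takes a point from camera to world coordinates); the wrist camera has in their place "T_tool_cam" (4x4, takes a point from camera to tool coordinates, whose origin is the TCP and whose axes are the tool frame's). Camera axes: x right, y down, z forward; pixel columns grow to the right and rows downward; lengths in m; the calibration is good to about 2 mm. A picture is of the moment at which its call begins: read the wrist's pose just before it. There is no depth.
A pose or a line that the arm cannot do raises MotionError and nothing moves.
- sign_off(): hands the job in, once; it reports no verdict.
Trained networks look in the newest picture that a camera, given by its name, has taken for a name from the list of things; names that differ only in an ending like _2 or _b are one class to them, and where a whole thing is asked for, a point or a joint stands for the part that bears it (a point fixed in the world has none). Each returns a list of dicts, best first, with "score" (0 to 1); they miss things now and then, are a little off and sometimes report something else, mostly with a low value. They report only what shows in the picture. A call takes as long as a camera call.
- spot_in(camera, name): "centre" ([column, row] in pixels, amid what is visible of it).
- silhouettes(camera, name): "mask" (384x512 bool, what is visible of it) and "centre" ([column, row] in pixels, amid what is visible of it).
- tip_of(camera, name): "centre" ([column, row] in pixels: a listed point, or the origin of a listed thing).
The state is a dict: "clock": time; "q": joint angles; "joint_velocities": joint speeds; "tau": joint torques, N m; "position": TCP position; "eef_rot": TCP orientation; "contact_force": force on the tool from outside, world axes, zero at the start; "wrist_torque": the same for the moment, N m; "finger_gap": opening from 0.0 (shut) to 1.0 (fully open).
Only numpy, scipy, OpenCV 4.12 (cv2) and the standard library are available. Lean on these libraries where they do the work, as an engineer would, in place of code of your own. Each camera call takes 0.05 s, during which the arm holds its last target.

TASK

The lid of the green-rimmed airtight tub of rolling stock is only resting on its gasket: press it down at each of its four corners in turn until the whole rim is fully home, flat on the tub's collar. Leave the orange-rimmed tub alone; do not touch it.

Things in the scene. Friction and masses are not known exactly. Their poses are not given: they have to be found in the camera images.
- green_tub: clear tub with a white collar and a green lid rim, fixed to the table, 194 x 146 mm over the rim; origin at the centre of its underside, on the table, x along its length (within 30 degrees of world x), z up. Collar top 84 mm above the table. The rim is four separate L-shaped corner sections with black gasket below, round a fixed clear window that lies lower.
- green_tub_corner1 (a point): press point, marked by a white ring, on top of the near left corner section of the green rim, at x -76, y 52 mm in the tub's frame; 92 mm above the table when fully seated. The section is 8 mm thick with arms 40 mm wide, and slides only straight down, on its own. It stands 7 to 10 mm proud at first (point 99 to 102 mm above the table); all four are alike.
- green_tub_corner2 (a point): press point, marked by a white ring, on top of the far left corner section of the green rim, at x 76, y 52 mm in the tub's frame; 92 mm above the table when fully seated. It gives way at about 7 N, stays where it is left, and ends at a hard stop; all four are alike.
- green_tub_corner3 (a point): press point, marked by a white ring, on top of the far right corner section of the green rim, at x 76, y -52 mm in the tub's frame; 92 mm above the table when fully seated. Seated, the section lies flat on the collar, no gasket showing; all four are alike.
- green_tub_corner4 (a point): press point, marked by a white ring, on top of the near right corner section of the green rim, at x -76, y -52 mm in the tub's frame; 92 mm above the table when fully seated. The section's edges are 20 mm from the point on its outer sides; all four are alike.
- orange_tub: the other tub, the same in size and build (up to 102 mm high) but with an orange lid, its rim also standing proud; fixed to the table on the other side; origin at the centre of its underside, on the table, x along its length. To be left alone.

How it is judged:
At the end, for the whole second after the job is handed in: All four corners of the green lid are seated: each press point no more than 94 mm above the table (seat at 92 mm, 2 mm allowed) (height (world z) of each of green_tub_corner1, green_tub_corner2, green_tub_corner3, green_tub_corner4 below 0.094 m); the robot touches nothing.
It fails at once if the robot touches the orange-rimmed tub (contact force between any of the fingers, the arm and orange_tub above 1 N).
It also fails if it takes over 48 s, if anything falls off the work surface, if the arm or the gripper's body presses on something with over 40 N, if the wrist force passes 120 N, or if a joint passes its speed limit or range.

## Working session

There is one attempt and no reset: what is moved stays moved. The work goes in short steps, each a Python script; the robot and the scene stay as the last script left them, time stands still between calls to the robot, and variables do not carry over. Pictures are saved under pics/ and viewed, and the job is handed in when it is done.

```bash
mkdir -p pics
python3 - <<'E'
from cell import *
import cv2
print(get_state())
for c in ("top","side"):
    f=grab_frame(c); cv2.imwrite(f"pics/{c}1.png",f["img"][:,:,::-1])
    print(c,{k:v for k,v in f.items() if k!="img"})
    for i in range(1,5):
        print(i,[(d["score"],d["centre"]) for d in tip_of(c,f"green_tub_corner{i}")][:3])
    for n in("green_tub","orange_tub"): print(n,[(d["score"],d["centre"]) for d in tip_of(c,n)][:3])
print(get_state()["clock"])
E
```

```text
{'clock': 0.0, 'q': array([ 1.06383244e+00,  3.26949534e-01, -1.93605767e-01,  1.05199823e+00,
       -3.96705756e-06,  1.43658827e+00]), 'joint_velocities': array([-0.00047783, -0.0004094 ,  0.0016319 ,  0.00077677,  0.0018955 ,
        0.00138531]), 'tau': array([-1.04946830e-03, -4.43401909e+01,  2.62439167e+01,  1.56071334e-02,
       -1.50073693e-04, -3.16386934e-05]), 'position': array([0.20000464, 0.51170848, 0.23049046]), 'eef_rot': array([ 2.59395075e+00,  1.77088877e+00, -2.46395986e-03]), 'contact_force': array([0.27391188, 0.3222706 , 0.36286863]), 'wrist_torque': array([-0.00883578, -0.00339578,  0.01750853]), 'finger_gap': 0.999953654699214}
top {'fx': 402.47390569276354, 'fy': 402.47390569276354, 'cx': 252.5673126296133, 'cy': 186.5038374387069, 'k1': 0.015201732763725526, 'cam_to_world': array([[ 0.00603737, -0.99388542,  0.11025119,  0.4662049 ],
       [-0.99993477, -0.00493133,  0.01030198, -0.03266132],
       [-0.0096953 , -0.1103062 , -0.99385036,  0.94034694],
       [ 0.        ,  0.        ,  0.        ,  1.        ]])}
1 [(0.95, [358.9, 252.5]), (0.82, [306.
[... 377 characters left out ...]
094182458, 'cx': 254.1094098121251, 'cy': 187.64240695156008, 'k1': -0.03274410161058992, 'cam_to_world': array([[ 0.71981787, -0.3465042 ,  0.6014957 ,  0.01936163],
       [-0.69395683, -0.38031929,  0.61137644, -0.54074348],
       [ 0.01691591, -0.85749174, -0.51421958,  0.52316624],
       [ 0.        ,  0.        ,  0.        ,  1.        ]])}
1 [(0.97, [318.0, 199.9]), (0.8, [261.8, 227.1]), (0.61, [359.5, 220.7])]
2 [(0.97, [318.0, 199.9]), (0.8, [261.8, 227.1]), (0.61, [359.5, 220.7])]
3 [(0.97, [318.0, 199.9]), (0.8, [261.8, 227.1]), (0.61, [359.5, 220.7])]
4 [(0.97, [318.0, 199.9]), (0.8, [261.8, 227.1]), (0.61, [359.5, 220.7])]
green_tub []
orange_tub [(0.56, [205.1, 180.3])]
0.7
```

View pics/top1.png

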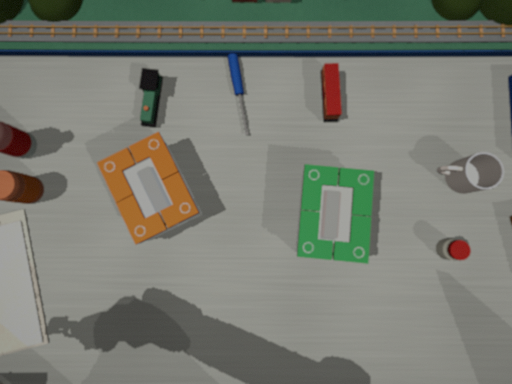

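View pics/side1.png

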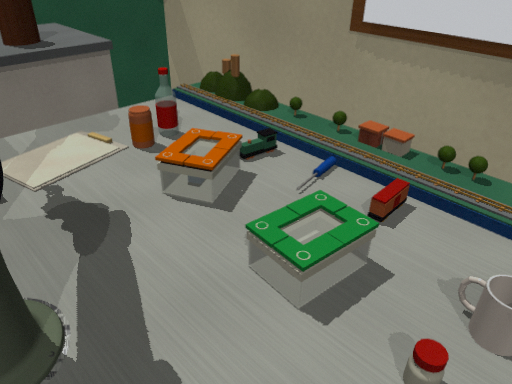

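```bash
cat > h.py <<'E'
import numpy as np, cv2
from scipy.optimize import least_squares
L=np.array([[-76,52],[76,52],[76,-52],[-76,-52]])/1000
def proj(f,P):
    T=np.linalg.inv(f["cam_to_world"]); c=P@T[:3,:3].T+T[:3,3]
    s=c[:,:2]/c[:,2:]; s=s*(1+f["k1"]*(s**2).sum(1,keepdims=True))
    return s*[f["fx"],f["fy"]]+[f["cx"],f["cy"]]
def pts(p,z):
    c,s=np.cos(p[2]),np.sin(p[2]); return np.c_[L@np.array([[c,s],[-s,c]])+p[:2],np.ones(4)*z]
E
python3 - <<'E'
from h import *
from cell import *
guess={"top":np.array([[308,247],[314,174.5],[363.5,179],[359,252.5]]),
"side":np.array([[261.8,227],[318,200],[359.5,220.5],[303,255]])}
fs={};ob={}
for c in guess:
    fs[c]=grab_frame(c)
    d=[x["centre"] for x in tip_of(c,"green_tub_corner1")]
    ob[c]=guess[c].copy()
    for i,g in enumerate(guess[c]):
        m=[x for x in d if np.hypot(*(np.array(x)-g))<6]
        if m: ob[c][i]=m[0]
    print(c,ob[c].tolist(),len(d))
for use in (["top"],["side"],["top","side"]):
    for z in (.099,.102):
        r=least_squares(lambda p:np.concatenate([(proj(fs[c],pts(p,z))-ob[c]).ravel() for c in use]),[.45,-.2,0])
        print(use,z,r.x,np.abs(r.fun).max())
print(pts(r.x,.1))
E
```

```text
top [[306.4, 248.1], [312.5, 173.6], [363.4, 177.4], [357.8, 252.7]] 4
side [[259.4, 226.2], [318.3, 199.1], [360.8, 221.7], [302.3, 253.5]] 4
['top'] 0.099 [ 0.50570024 -0.19595458 -0.08851598] 1.4721767239360304
['top'] 0.102 [ 0.50557159 -0.19537137 -0.08854393] 1.3474584950428152
['side'] 0.099 [ 0.50437815 -0.1952504  -0.07683895] 2.1724714778155203
['side'] 0.102 [ 0.5011464  -0.1975634  -0.07564914] 2.3473379424310394
['top', 'side'] 0.099 [ 0.5050786  -0.19545504 -0.08309291] 1.9685874728674264
['top', 'side'] 0.102 [ 0.50404225 -0.19592303 -0.0824234 ] 2.8743721678493728
[[ 0.43258142 -0.13784248  0.1       ]
 [ 0.5840654  -0.15035666  0.1       ]
 [ 0.57550307 -0.25400359  0.1       ]
 [ 0.42401909 -0.24148941  0.1       ]]
```

Run:
```python
from h import *
from cell import *
P=pts([.505,-.1957,-.085],.1); R=[np.pi,0,0]
grab(30)
j=[ik([*p[:2],.13],R) for p in P]; print(j[0])
s=get_state(); move_l([*s["position"][:2],.26])
movep([*P[0][:2],.16],R); print(get_state()["clock"])
p=P[0]; move_l([p[0],p[1],.115],.1)
f0=get_state()["contact_force"]
hit=move_l([p[0],p[1],.089],.02,until_force=25)
s=get_state(); print(hit,s["position"],s["contact_force"]-f0,s["clock"])
f=grab_frame("side"); cv2.imwrite("pics/s2.png",f["img"][:,:,::-1])
```

```text
[-0.46937922  0.25597114 -0.57949801  0.73532717  0.          1.1014171 ]
4.4833
True [ 0.43356986 -0.13735034  0.0918956 ] [-1.72268608  0.90150663  7.93788224] 6.2
```

View pics/s2.png

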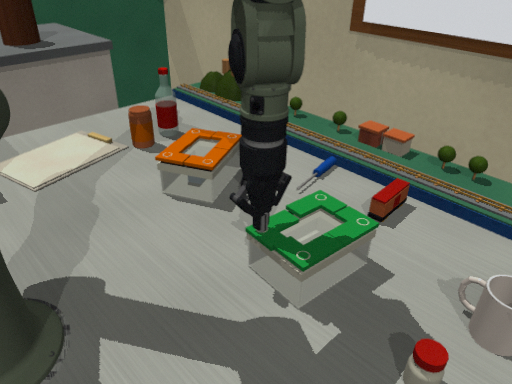

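The shut fingertips are on the near-left corner at about (263,228). The press ended at a hard stop with z at 91.9 mm. I'll do the other three corners the same way.

Run:
```python
from h import *
from cell import *
P=pts([.505,-.1957,-.085],.1)
s=get_state(); move_l([*s["position"][:2],.13],.12)
for p in P[1:]:
    move_l([p[0],p[1],.13],.15)
    move_l([p[0],p[1],.112],.08)
    hit=move_l([p[0],p[1],.088],.02,until_force=25)
    s=get_state(); print(hit,s["position"],s["contact_force"],s["clock"])
    move_l([*s["position"][:2],.13],.12)
move_l([.40,-.2,.24],.2); movep([.3,-.02,.32],[np.pi,0,0])
for c in ("top","side"):
    f=grab_frame(c); im=f["img"][:,:,::-1]
    im=im[140:290,270:420] if c=="top" else im[170:320,220:400]
    cv2.imwrite(f"pics/{c}3.png",cv2.resize(im,None,fx=4 if c=="side" else 3,fy=4 if c=="side" else 3)[:600])
    print(c,[x["centre"] for x in tip_of(c,"green_tub_corner1")])
    for z in(.092,.1): print(z,proj(f,pts([.505,-.1957,-.085],z)).round(1).tolist())
print(get_state()["clock"],get_state()["contact_force"])
```

```text
True [ 0.5853122  -0.15031664  0.09189542] [-2.03612062 -0.31971465  7.26712545] 9.3167
True [ 0.57644576 -0.25410171  0.09192844] [-1.43224403  1.01036099  6.38070494] 12.1
True [ 0.42482953 -0.24119271  0.09187501] [-1.47277717  1.77968411  8.12277412] 15.1083
top [[302.8, 248.1], [312.1, 177.8], [362.4, 179.4]]
0.092 [[306.7, 247.2], [312.2, 175.2], [361.3, 179.5], [356.8, 251.9]]
0.1 [[307.2, 247.4], [312.7, 174.7], [362.3, 179.0], [357.8, 252.1]]
side [[320.4, 202.2], [258.9, 227.0], [299.8, 259.0]]
0.092 [[260.3, 228.4], [318.8, 200.3], [360.6, 224.7], [301.5, 258.9]]
0.1 [[260.4, 224.7], [319.2, 196.9], [361.3, 221.1], [301.9, 255.1]]
17.4167 [-0.25552939 -0.58686091 -0.07470979]
```

View pics/side3.png

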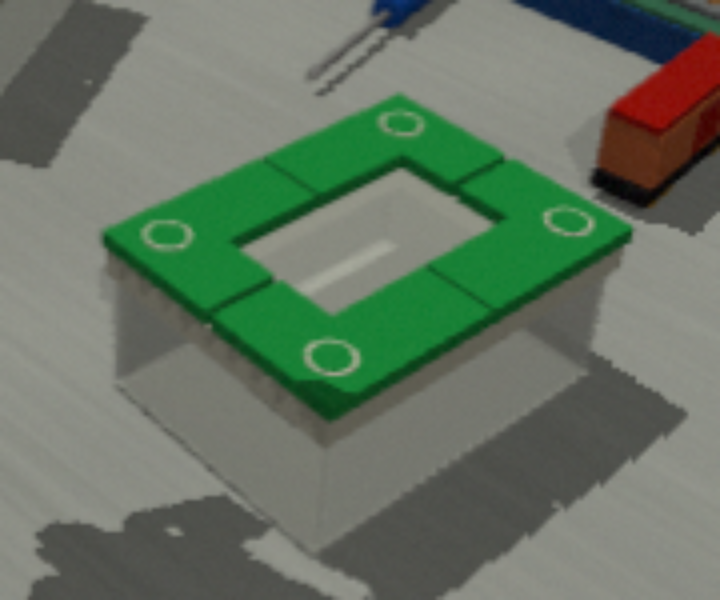

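View pics/top3.png

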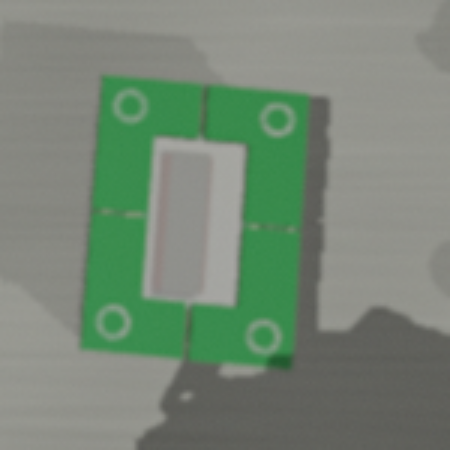

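In the side crop the rings sit at about (262,229), (320,201), (362,225) and (303,259) in full-image pixels. That matches the 92 mm projections (260,228), (319,200), (361,225) and (302,259) to about 2 px. No gasket shows and the four sections are level.

```bash
python3 -c "
from cell import *
sign_off()"
```

```text
the job is handed in; nothing more can be done
```

I pressed all four corners of the green lid down with the shut fingers and then handed the job in. By my checks, every corner is fully seated.

- **Presses:** each one ended at a hard stop, with the fingertip 91.9 mm above the table (92 mm is fully seated).
- **Final pictures:** after moving the arm clear, the side view shows the rim level with no gasket visible. All four rings lie within about 2 px of where they should be at 92 mm.
- **Force and time:** with the arm clear, the tool force read below 1 N. The clock stood at 17.4 s of the 48 s allowed.
- **Orange tub:** I kept the arm well above or away from it throughout.
- **Disagreement:** in the last pictures the network found only three of the four corners in each view. In the top view some of its points were up to about 4 px off, so I relied on my own ring readings from the side picture instead.

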